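Close the rotor canister and find the box key for its nut

TASK

Put the loose lid on the open rotor canister so that it sits fully seated and level, and let go of it. Then try the three standing box keys on the lid's hex nut: stand any key that does not fit back upright on the table, and push the one that fits fully down over the nut until it rests on the lid, with the lid still seated. Finish while still gripping that key; leave the bottles, beaker and timer where they are.

Things in the scene. Friction and masses are not known exactly. Their poses are not given: they have to be found in the camera images.
- canister: round open aluminium canister, 110 mm outside, 100 mm inside, rim 52 mm above the table, on a dark 124 mm foot flange; fixed to the table. Inside is a small rotor with blue-capped tubes, all below 37 mm height. Origin: centre of its underside. Round the work stand a tall microscope (left front) and a cart with a centrifuge (right, cart top 0.2 m above the table): come in above 0.4 m.
- canister_rim (a point): centre of the canister's mouth, at the height of its rim (52 mm above the table), z up.
- lid: loose lid, 0.2 kg, lies right way up. Origin: centre of underside, z up. Heights: 0-7 mm black plug 90 mm across (goes inside the rim), 7-12 mm aluminium disc 110 mm across (rests on the rim), 12-30 mm brass hex nut fixed in the centre, 24 mm across flats, top 3 mm chamfered, two flats facing +-y; lift the lid by it. Seated, the origin is 7 mm below canister_rim.
- nut_seat (a point): centre of the nut's foot, on the upper face of the lid disc (12 mm above the lid's origin), same axes as the lid. A key that fits comes to rest with its mouth here; a key that is too small stops on top of the nut, about 17 mm higher.
- key_blue: blue-grip box key, 0.15 kg, standing. Origin: centre of its mouth (underside), z up. Steel hex socket 38 mm across flats to 30 mm height, 18 mm neck, then at 40-85 mm a flat grip 46 (x) x 14 mm (y). Hex opening below, 22 mm deep, two flats facing +-y. The keys look alike; their openings are 18, 21 and 26.5 mm across flats, it is not known which is whose.
- key_yellow: yellow-grip box key, 0.15 kg, standing. Origin: centre of its mouth (underside), z up. Steel hex socket 38 mm across flats to 30 mm height, 18 mm neck, then at 40-85 mm a flat grip 46 (x) x 14 mm (y). Hex opening below, 22 mm deep, two flats facing +-y. The keys look alike; their openings are 18, 21 and 26.5 mm across flats, it is not known which is whose.
- key_red: red-grip box key, 0.15 kg, standing. Origin: centre of its mouth (underside), z up. Steel hex socket 38 mm across flats to 30 mm height, 18 mm neck, then at 40-85 mm a flat grip 46 (x) x 14 mm (y). Hex opening below, 22 mm deep, two flats facing +-y. The keys look alike; their openings are 18, 21 and 26.5 mm across flats, it is not known which is whose.
- stain_a: brown bottle with a white cap, 42 mm wide, 92 mm tall; a bystander, leave it alone. Origin: centre of its underside.
- stain_b: white bottle with a blue cap, 46 mm wide, 98 mm tall; a bystander, leave it alone. Origin: centre of its underside.
- beaker: small clear beaker, 47 mm wide, 56 mm tall; a bystander, leave it alone. Origin: centre of its underside.
- oil_bottle: small brown dropper bottle with a black top, 30 mm wide, 91 mm tall; a bystander, leave it alone. Origin: centre of its underside.
- timer: white square timer, 62 mm wide, 20 mm high; a bystander, leave it alone. Origin: centre of its underside.
Things that resemble listed ones, but are neither listed nor needed, are in the scene too. Leave any orange look-alike of the key_blue alone.

How it is judged:
On the way:
1. the lid sits seated and level on the canister's rim and has been let go (horizontal distance between lid and canister_rim below 0.007 m and z of lid in the frame of canister_rim between -0.011 and -0.004 m and angle between lid's own z axis and vertical below 0.05 rad and contact force between the fingers and lid below 0.1 N and linear speed of lid below 0.02 m/s), for 0.2 s.
At the end, for the whole second after the job is handed in: Lid seated: within 7 mm of centre, origin 4-11 mm below the rim, tilt < 0.05 rad. Fitting key on the nut: within 4 mm of centre, mouth < 4 mm above the disc, tilt < 0.08 rad, gripped with > 2 N. Other keys upright on the table: underside < 6 mm, tilt < 0.1 rad (horizontal distance between lid and canister_rim below 0.007 m and z of lid in the frame of canister_rim between -0.011 and -0.004 m and angle between lid's own z axis and vertical below 0.05 rad and horizontal distance between key_yellow and nut_seat below 0.004 m and z of key_yellow in the frame of nut_seat below 0.004 m and angle between key_yellow's own z axis and vertical below 0.08 rad and contact force between the fingers and key_yellow above 2 N and height (world z) of each of key_blue, key_red below 0.006 m and angle between each of key_blue, key_red's own z axis and vertical below 0.1 rad); the arm keeps its last pose, push and grip.
It fails at once if a bottle, the beaker or the timer is moved by more than 30 mm or tipped over (distance of any of stain_a, stain_b, beaker, oil_bottle, timer from where it was at the start of the episode above 0.03 m or angle between any of stain_a, stain_b, beaker, oil_bottle, timer's own z axis and vertical above 0.5 rad).
It also fails if it takes over 72 s, if anything falls off the work surface, if the arm or the gripper's body presses on something with over 40 N, if the wrist force passes 120 N, or if a joint passes its speed limit or range.

ROBOT

A 6-joint arm with a two-finger parallel gripper is mounted at the origin on a cart in front of the work surface, level with it; the furniture and walls round the work are solid. World frame = base frame: x ahead of the robot, y to its left, z up, the work surface at z = 0. Lengths are in m, angles in rad, forces in N, time in s.
With the tool pointing down it reaches from about 0.425 to 0.95 m from the base axis. Payload 14.7 kg.
Tool frame: the origin (TCP) lies on the mounting face of the last link; the fingertips stand 173 mm ahead of it and the grasp point (between the pads) lies 155 mm ahead of it; z points along the fingers, y is the line along which they close (so a half turn about z gives the same grasp; the last joint's range is limited). The gripper opens to 85 mm and grips with 20 to 120 N. Pads are 22 mm wide; open, the fingers measure 114 mm over their backs; the gripper's body (76 mm by 85 mm) begins 54 mm behind the grasp point. The pads swing forward as they close: fully open they stand 13 mm farther back than shut.
Start: joints at [1.077, 0.48, 1.596, -0, 1.065, -0.047], TCP at [0.281, 0.586, 0.405] pointing down, gripper open.
Joint ranges: [-2.75, 2.75], [-0.82, 2.05], [0.23, 2.67], [-1.56, 4.7], [0.09, 2.69], [-2.92, 2.92]. Speed limits (rad/s): [1.89, 1.89, 2.39, 3.01, 3.01, 3.01].

INTERFACE

Orientations are given as a rotation vector (axis times angle).
In Python, from rig import r gives the robot as it stands.
- The arm moves only by the tool play_rows, never from a script. Its argument "increments" is a list of rows, each a list of 5 numbers: the opening, from -1 (shut) to 1 (fully open), then the shift along the world's x, y, z normalised to -1 to 1, where 1 is 3 cm, then the turn about the world's z normalised to -1 to 1, where 1 is pi/2 rad. In form: [[gripper, tx, ty, tz, spin], ...]. A call has 1 to 8 rows; each row shifts and turns the commanded pose from where the row before left it; what a row does not reach is not made up. A row lasts 1/10 s, in which the tool goes at most 50 mm and 8.59 degrees, less where a joint would pass 70% of its speed; a pose out of reach is approached as far as the arm can. A call with a number of a shift or a turn outside -1 to 1 is refused whole. A call with a gripper value outside its range is refused whole. The fingers move at their own pace and stop on an object; "newtons" is the grip in N (left out, the last holds). Time passes only in rows, so rows that do not move let the fingers close. It gives the time, the measured TCP pose, the force, the opening and the grip force at its end, in the units of the state.
- r.observe(): the state, without advancing time (a new reading comes with each control period).
- r.snapshot(name): name is "scene" or "side" or "wrist"; returns (picture, depth): 384x512x3 uint8, red, green, blue; 384x512 float32, m along the optical axis (not along the pixel's ray), 0 where there is no reading.
- r.calibration(name): a dict with "fx", "fy", "cx", "cy" (pixels), "dist_coeffs" ([k1, k2, p1, p2, k3] as OpenCV has them; the pictures are not rectified), "world_to_cam" (4x4, takes a point from world to camera coordinates); the wrist camera has in their place "T_tool_cam" (4x4, takes a point from camera to tool coordinates, whose origin is the TCP and whose axes are the flange's). Camera axes: x right, y down, z forward; pixel columns grow to the right and rows downward; lengths in m; the calibration is good to about 2 mm. A picture is of the moment at which its call begins: read the wrist's pose just before it. calibration takes no time and is no camera call.
- r.hand_in(): hands the job in; it is judged then, once.
Trained networks look in the newest picture that a camera, given by its name, has taken for a name from the list of things; names that differ only in an ending like _2 or _b are one class to them, and where a whole thing is asked for, a point or a joint stands for the part that bears it (a point fixed in the world has none). Each returns a list of dicts, best first, with "p" (0 to 1); they miss things now and then, are a little off and sometimes report something else, mostly with a low value. They report only what shows in the picture. A call takes as long as a camera call. They do not tell look-alikes from the thing itself.
- r.search_frame(camera, name): "extent" ([centre column, centre row, width, height] in pixels, round what is visible of it).
The state is a dict: "t": time; "joint_positions": joint angles; "qd": joint speeds; "joint_torque": joint torques, N m; "position": TCP position; "eef_rot": TCP orientation; "force": force on the tool from outside, world axes, zero at the start; "wrist_torque": the same for the moment, N m; "width": opening from 0.0 (shut) to 1.0 (fully open); "grasp_force": force on a finger pad.
Only numpy, scipy, OpenCV 4.12 (cv2) and the standard library are available. Lean on these libraries where they do the work, as an engineer would, in place of code of your own. Each camera call takes 0.05 s, during which the arm holds its last target. There are 200 camera calls.

## Working session

There is one attempt and no reset: what is moved stays moved. The work goes in short steps, Python scripts to look and compute and a tool call to move; the robot and the scene stay as the last step left them, time stands still between calls to the robot, and variables do not carry over. Pictures are saved under pics/ and viewed, at most 10 in all, crops included, and the job is handed in when it is done.

Besides the shell and the picture viewer there is one more tool, called after "Call:" as name([rows], argument=value, ...), one row to a line, values as JSON. play_rows: Moves the arm, as the interface text tells. Scaled input: -1 to 1 covers 3 cm each way for a shift and pi/2 rad each way for a turn. Its arguments: {"type":"object","properties":{"increments":{"type":"array"},"newtons":{"type":"number"}},"required":["increments"]}

```bash
mkdir -p pics; ls; python3 - <<'E'
from rig import r
import cv2,numpy as np
s=r.observe();print(s['t'],s['position'],s['eef_rot'],s['force'],s['width'])
for c in("scene","side"):
    im,d=r.snapshot(c);cv2.imwrite(f'pics/{c}0.png',im[:,:,::-1]);np.save(f'pics/{c}0.npy',d)
    print(c,r.calibration(c))
    for n in("canister","lid","key_blue","key_yellow","key_red"):
        print(n,[(np.round(x['extent']).astype(int).tolist(),round(x['p'],2)) for x in r.search_frame(c,n)][:5])
print(r.calibration("wrist"))
E
```

```text
pics
0.0 [0.28071446 0.58601539 0.40404719] [-6.95915452e-01 -3.06319654e+00  1.91034442e-03] [ 0.53354943  0.49169687 -0.109966  ] 0.996841078526379
scene {'fx': 387.2354954713183, 'fy': 387.2354954713183, 'cx': 255.05462472859125, 'cy': 194.61001301770824, 'dist_coeffs': array([-0.04922797,  0.        ,  0.        ,  0.        ,  0.        ]), 'world_to_cam': array([[ 0.84281143, -0.5375344 , -0.0269381 , -0.3662131 ],
       [-0.28055932, -0.3960798 , -0.87430387,  0.27244963],
       [ 0.45929877,  0.74443103, -0.48463087,  0.52849165],
       [ 0.        ,  0.        ,  0.        ,  1.        ]])}
canister [([269, 218, 49, 47], 0.93)]
lid [([220, 180, 37, 21], 0.62)]
key_blue [([164, 220, 29, 43], 0.78), ([268, 216, 51, 49], 0.62), ([285, 277, 27, 48], 0.6)]
key_yellow [([215, 215, 20, 34], 0.63), ([219, 181, 32, 22], 0.6)]
key_red [([232, 244, 18, 46], 0.69), ([220, 182, 39, 20], 0.54)]
side {'fx': 404.8848931268175, 'fy': 404.8848931268175, 'cx': 254.10576048535825, 'cy': 190.27922599544937, 'dist_coeffs': array([-0.10463684,  0.        ,  0.        ,  0.        ,  0.        ]
[... 318 characters left out ...]
, 40, 36], 0.88)]
key_blue [([274, 305, 24, 23], 0.9), ([170, 211, 24, 29], 0.61)]
key_yellow [([220, 210, 19, 29], 0.63)]
key_red [([233, 256, 23, 25], 0.55)]
{'fx': 331.946112552023, 'fy': 331.946112552023, 'cx': 253.58334459482342, 'cy': 189.38194264209199, 'dist_coeffs': array([0.03338773, 0.        , 0.        , 0.        , 0.        ]), 'T_tool_cam': array([[-2.33747557e-04, -9.56450796e-01, -2.91893509e-01,
         7.49880186e-02],
       [ 9.99999623e-01,  2.06584078e-05, -8.68488716e-04,
         4.89185854e-04],
       [ 8.36696778e-04, -2.91893602e-01,  9.56450430e-01,
         3.12701624e-02],
       [ 0.00000000e+00,  0.00000000e+00,  0.00000000e+00,
         1.00000000e+00]])}
```

```bash
python3 - <<'E'
import cv2
a=cv2.imread('pics/scene0.png')[140:320,120:360];b=cv2.imread('pics/side0.png')[90:340,120:360]
cv2.imwrite('pics/s1.png',cv2.resize(a,None,fx=3.3,fy=3.3,interpolation=2))
cv2.imwrite('pics/s2.png',cv2.resize(b,None,fx=2.4,fy=2.4,interpolation=2))
E
```

```text
(no output)
```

View pics/s1.png

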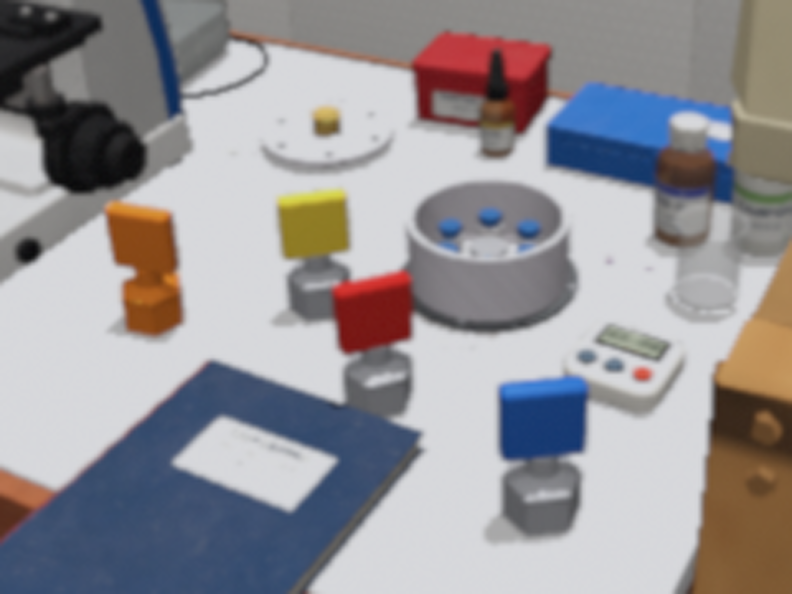

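View pics/s2.png

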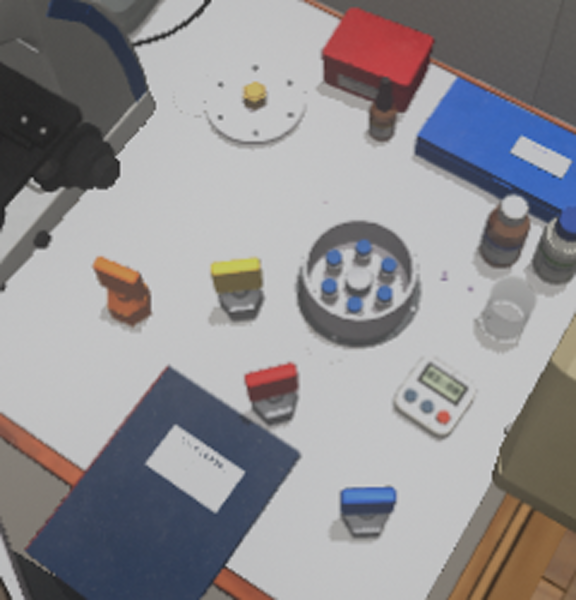

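The scene is clear. In the side view the keys are blue at (274,305), yellow at (220,210), red at (233,256). The orange object at (170,211) is the decoy, since its whole body is orange and it has no steel socket. The lid is at (225,133) and the canister at (270,208). The judging text itself names key_yellow as the fitting one. Next I'll measure positions.

```bash
cat > h.py <<'E'
import numpy as np,cv2
from rig import r
from scipy.optimize import least_squares
from scipy.spatial.transform import Rotation as R
def cloud(d,c,T):
    "T: cam->world"
    K=np.array([[c['fx'],0,c['cx']],[0,c['fy'],c['cy']],[0,0,1]])
    v,u=np.mgrid[:d.shape[0],:d.shape[1]]
    p=cv2.undistortPoints(np.stack([u,v],-1).reshape(-1,1,2).astype(float),K,c['dist_coeffs']).reshape(*d.shape,2)
    P=np.dstack([p*d[...,None],d]); P=P@T[:3,:3].T+T[:3,3]; P[d<=0]=np.nan
    return P
def fixed(n,d):
    c=r.calibration(n); return cloud(d,c,np.linalg.inv(c['world_to_cam']))
def wrist():
    s=r.observe(); im,d=r.snapshot('wrist'); c=r.calibration('wrist')
    T=np.eye(4);T[:3,:3]=R.from_rotvec(s['eef_rot']).as_matrix();T[:3,3]=s['position']
    return im,d,cloud(d,c,T@c['T_tool_cam']),s
def circ(X,rad):
    f=least_squares(lambda q:np.hypot(X[:,0]-q[0],X[:,1]-q[1])-rad,np.median(X,0)[:2],loss='soft_l1',f_scale=.002)
    return f.x,np.median(abs(f.fun))
HUE={'blue':(100,125),'yellow':(24,36),'red':(0,6)}
def mask(im,col):
    h=cv2.cvtColor(im,cv2.COLOR_RGB2HSV);a,b=HUE[col]
    return (h[...,0]>=a)&(h[...,0]<=b)&(h[...,1]>140)&(h[...,2]>70)
def rect(m):
    X=m[:,:2]*1000;return cv2.minAreaRect(X.astype(np.float32))
E
python3 - <<'E'
from h import *
for n in('side','scene'):
    im=cv2.imread(f'pics/{n}0.png')[:,:,::-1].copy();P=fixed(n,np.load(f'pics/{n}0.npy'))
    box={'side':dict(yellow=(220,210),red=(233,256),blue=(274,305),lid=(225,133),can=(270,208)),'scene':dict(yellow=(215,215),red=(232,244),blue=(285,277),lid=(220,181),can=(269,218))}[n]
    def win(k,s=28):
        w=np.zeros(P.shape[:2],bool);u,v=box[k];w[v-s:v+s,u-s:u+s]=1;return w
    for k in('yellow','red','blue'):
        Q=P[win(k)&mask(im,k)];Q=Q[np.isfinite(Q[:,2])];t=Q[(Q[:,2]>.079)&(Q[:,2]<.092)]
        print(n,k,len(Q),Q[:,2].min(),Q[:,2].max(),'top',len(t),t.mean(0),rect(t))
    Q=P[win('can',32)];Q=Q[(Q[:,2]>.047)&(Q[:,2]<.058)];print('rim',len(Q),Q[:,2].mean(),circ(Q,.0525))
    Q=P[win('lid',26)];t=Q[(Q[:,2]>.007)&(Q[:,2]<.017)];t2=Q[(Q[:,2]>.024)&(Q[:,2]<.036)]
    print('lid',len(t),t[:,2].mean(),rect(t),'nut',len(t2),t2.mean(0),rect(t2))
E
```

```text
side yellow 3 0.08267124506512102 0.08304456172852526 top 3 [0.43997365 0.16372048 0.08290186] ((439.4065856933594, 163.54367065429688), (2.534005641937256, 37.36760330200195), 62.00542449951172)
side red 107 0.08037085125180488 0.08766666112812715 top 107 [0.4256016  0.05660198 0.08422896] ((425.6744384765625, 56.94077682495117), (12.413444519042969, 41.70494079589844), 77.70307159423828)
side blue 92 0.0810099718999151 0.08746240232870117 top 92 [ 0.44811321 -0.073253    0.08426776] ((450.530517578125, -74.5277099609375), (11.516923904418945, 41.75251388549805), 65.80335235595703)
rim 334 0.05111581856932455 (array([0.55215391, 0.12459613]), np.float64(0.0013542434473860013))
lid 1061 0.012022056565143522 ((560.0853881835938, 374.6496887207031), (109.87037658691406, 108.72418975830078), 76.36235809326172) nut 66 [0.55957906 0.37223844 0.02903272] ((559.77197265625, 374.2375793457031), (23.998619079589844, 25.006267547607422), 28.34250259399414)
scene yellow 324 0.04283016636118181 0.08556442680437176 top 65 [0.43891141 0.16342383 0.08229912] ((438.8588562011719, 162.9182586669922), (8.73593521118164, 38.421695709228516), 72.67862701416016)
scene red 444 0.021844410570182993 0.08625100726303431 top 115 [0.42162975 0.05550003 0.08269832] ((422.9018249511719, 56.948143005371094), (11.461275100708008, 42.854183197021484), 76.1209716796875)
scene blue 547 0.04260674070634596 0.08578423432972238 top 145 [ 0.44621498 -0.0753512   0.08301665] ((446.93646240234375, -74.21142578125), (11.006072044372559, 41.88042449951172), 63.43168258666992)
rim 352 0.050400262524728734 (array([0.54918792, 0.12540451]), np.float64(0.0012730676233027004))
lid 601 0.011333621234340875 ((579.6144409179688, 434.29608154296875), (231.2131805419922, 145.94515991210938), 52.473609924316406) nut 37 [0.55661933 0.37179521 0.0282893 ] ((557.1656494140625, 373.5838317871094), (20.26273536682129, 23.730133056640625), 47.158447265625)
```

```bash
python3 - <<'E'
from h import *
H={}
A=np.vstack([fixed(n,np.load(f'pics/{n}0.npy')).reshape(-1,3) for n in('side','scene')])
A=A[np.isfinite(A[:,2])]
print('rows x, cols y .75..-.3; max height cm')
ys=np.arange(.75,-.31,-.07);print('      ',' '.join(f'{y:5.2f}' for y in ys))
for x in np.arange(.1,.95,.07):
    print(f'{x:.2f}  ',' '.join(f'{(A[(abs(A[:,0]-x)<.035)&(abs(A[:,1]-y)<.035)][:,2].max(initial=-.99)*100):5.0f}' for y in ys))
E
```

```text
rows x, cols y .75..-.3; max height cm
        0.75  0.68  0.61  0.54  0.47  0.40  0.33  0.26  0.19  0.12  0.05 -0.02 -0.09 -0.16 -0.23 -0.30
0.10       0     0     0     1     0     1    39    38     0     2    37    40    39   -99   -99   -99
0.17       0     3     2     0     0    39    40    41     0     0     2    35     0   -99   -99   -99
0.24       2     2    47    47    17    38    39    38     1     1     2     2     2   -76   -99   -99
0.31       2    31    47    47    31    35    36    18     9     2     2     2     2     0   -99   -99
0.38       3    20    21   -75    26    31    31     0     9     2     9     2     0     0    21   -99
0.45     -99    28    28    20     2    23     1     0     9     8     9     2     9    21    21    21
0.52      45    45    26    24     2     3     3     1     6     6     5     2    38    38    31    20
0.59     -99    45    45    43     1     3     3     0     5     5     5     2    39    39    38    37
0.66     -99   -99    45    45    45     6     6     9     4     9     9    39    39    39    39    38
0.73     -99   -99   -99   -99    45    45    45     6     4     9    38    39    39    38    39   -99
0.80     -99   -99   -99   -99   -99   -99    45    45    45     4    57    57    39    38    37   -99
0.87     -99   -99   -99   -99   -99   -99   -99   -99    46    48    51    55    45    42   -99   -99
0.94     -99   -99   -99   -99   -99   -99   -99   -99   -99    37    37    37    45   -99   -99   -99
```

Call:
play_rows([
  [1,0,0,1,0],
  [1,0,0,1,0],
  [1,0,0,1,0],
  [1,0,0,1,0],
  [1,0,0,1,0],
  [1,0.93,-0.7,0,0],
  [1,0.93,-0.7,0,0],
  [1,0.93,-0.7,0,0],
], newtons=60)

```text
t: 1.4
position: [0.3651, 0.5225, 0.555]
eef_rot: [0.695, 3.064, 0.001]
force: [0.0, -0.8, -0.8]
width: 0.997
grasp_force: 0.0
```

Call:
play_rows([
  [1,0.93,-0.7,0,0],
  [1,0.93,-0.7,0,0],
  [1,0.93,-0.7,0,0],
  [1,0.93,-0.7,0,0],
  [1,0.93,-0.7,0,0],
  [1,0.93,-0.7,-1,0],
  [1,0.93,-0.7,-1,0],
  [1,0,0,-1,0],
])

```text
t: 2.2
position: [0.5627, 0.3735, 0.4636]
eef_rot: [0.7, 3.061, -0.0]
force: [0.3, 0.6, 0.0]
width: 0.997
grasp_force: 0.0
```

Call:
play_rows([
  [1,0,0,-1,0],
  [1,0,0,-1,0],
  [1,0,0,0,0],
  [1,0,0,0,0],
])

```text
t: 2.6
position: [0.5599, 0.3763, 0.4052]
eef_rot: [-0.696, -3.063, 0.0]
force: [-0.9, 0.1, 1.2]
width: 1.005
grasp_force: 0.0
```

```bash
python3 - <<'E'
from h import *
im,d,P,s=wrist();cv2.imwrite('pics/w1.png',im[:,:,::-1]);np.save('pics/w1P.npy',P)
M=R.from_rotvec(s['eef_rot']).as_matrix();print(s['t'],s['position'],M.round(4).tolist(),s['joint_positions'])
z=P[...,2]
w=np.isfinite(z)
for lo,hi in((.009,.016),(.027,.034)):
    t=P[w&(z>lo)&(z<hi)&(np.hypot(P[...,0]-.56,P[...,1]-.374)<(.07 if lo<.02 else .02))];print(len(t),t.mean(0),rect(t))
    if lo<.02: print(circ(t[np.hypot(*(t[:,:2]-[.56,.374]).T)>.05],.055))
    else:
        hull=cv2.convexHull((t[:,:2]*1e5).astype(np.int32))[:,0]/1e5
        c=hull.mean(0)
        # support width vs angle
        a=np.radians(np.arange(0,180,2));Wd=[np.ptp(t[:,:2]@[np.cos(x),np.sin(x)])*1e3 for x in a]
        print(np.round(Wd,1).tolist())
E
```

```text
2.6 [0.55994864 0.37630111 0.40519015] [[-0.9019, 0.432, -0.0004], [0.432, 0.9019, -0.0002], [0.0003, -0.0004, -1.0]] [ 5.46770866e-01  5.14838209e-01  1.53413956e+00  2.49639633e-05
  1.09306831e+00 -5.77280888e-01]
7034 [0.55597138 0.37701958 0.01160767] ((557.9555053710938, 376.314453125), (108.5688705444336, 108.40798950195312), 61.66160202026367)
(array([0.56059662, 0.37355666]), np.float64(0.0023547570409384946))
384 [0.55769493 0.37634894 0.02908184] ((557.9493408203125, 376.10400390625), (25.02418327331543, 23.49433708190918), 4.189321041107178)
[24.9, 25.0, 25.0, 25.0, 25.0, 24.9, 24.8, 24.7, 24.6, 24.5, 24.3, 24.2, 24.2, 24.1, 23.9, 23.8, 23.6, 23.5, 23.5, 23.5, 23.6, 23.8, 24.0, 24.2, 24.5, 24.7, 24.9, 25.1, 25.2, 25.3, 25.4, 25.4, 25.5, 25.5, 25.5, 25.5, 25.5, 25.4, 25.3, 25.2, 25.1, 24.9, 24.7, 24.4, 24.2, 23.9, 23.7, 23.5, 23.6, 23.6, 23.7, 23.9, 24.0, 24.2, 24.3, 24.5, 24.7, 24.9, 25.0, 25.1, 25.2, 25.2, 25.3, 25.2, 25.2, 25.1, 25.0, 24.9, 24.8, 24.8, 24.7, 24.5, 24.4, 24.4, 24.3, 24.2, 24.0, 23.9, 23.7, 23.8, 23.9, 23.9, 24.0, 24.2, 24.4, 24.5, 24.6, 24.6, 24.7, 24.8]
```

View pics/w1.png

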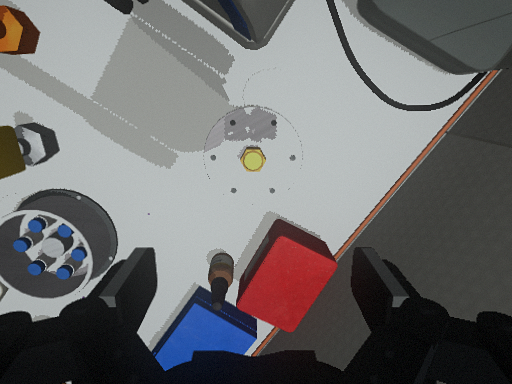

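The wrist view shows the nut at (253,160), on the tool's centre line. Its flat normals lie at about 35.5°, 95.5° and 155.5°, so I turn the tool +31° and descend.

Call:
play_rows([
  [1,-0.03,-0.02,-0.9,0.086],
  [1,0,0,-0.9,0.086],
  [1,0,0,-0.9,0.086],
  [1,0,0,-0.9,0.086],
  [1,0,0,-0.9,0],
  [1,0,0,-0.9,0],
  [1,0,0,-0.8,0],
  [1,0,0,-0.6,0],
])

```text
t: 3.45
position: [0.5597, 0.3762, 0.2013]
eef_rot: [-0.147, 3.136, 0.002]
force: [0.6, -0.7, -0.2]
width: 1.0
grasp_force: 0.0
```

Call:
play_rows([
  [1,0,0,-0.4,0],
  [1,0,0,0,0],
  [-1,0,0,0,0],
  [-1,0,0,0,0],
  [-1,0,0,0,0],
  [-1,0,0,0,0],
  [-1,0,0,0,0],
  [-1,0,0,0,0],
])

```text
t: 4.25
position: [0.5592, 0.3758, 0.1896]
eef_rot: [-0.147, 3.137, 0.001]
force: [-1.5, -0.1, 9.3]
width: 0.258
grasp_force: 59.3
```

Call:
play_rows([
  [-1,0,0,0.4,0],
  [-1,0,0,1,0],
  [-1,0,0,1,0],
  [-1,0,0,1,0],
  [-1,0,0,1,0],
  [-1,0,0,0.6,0],
  [-1,0,0,0,0],
])

```text
t: 4.95
position: [0.5595, 0.376, 0.3422]
eef_rot: [-0.147, 3.134, 0.004]
force: [0.5, 0.3, -1.7]
width: 0.261
grasp_force: 59.8
```

```bash
python3 - <<'E'
from h import *
P=np.load('pics/w1P.npy').reshape(-1,3);P=P[np.isfinite(P[:,2])]
Q=P[(P[:,2]>.045)&(P[:,2]<.058)&(np.hypot(P[:,0]-.551,P[:,1]-.125)<.07)];print('rim w1',len(Q),Q[:,2].mean(),circ(Q,.0525))
im,d,P,s=wrist();cv2.imwrite('pics/w2.png',im[:,:,::-1]);print(s['position'],s['force'],s['width'],s['grasp_force'])
M=R.from_rotvec(s['eef_rot']).as_matrix()
L=(P.reshape(-1,3)-s['position'])@M
g=np.isfinite(L[:,2])&(np.hypot(L[:,0],L[:,1])<.075)
h,e=np.histogram(L[g,2],np.arange(.14,.2,.002));print(list(zip(e.round(3),h)))
k=g&(L[:,2]>.170)&(L[:,2]<.186);t=L[k]
A=np.c_[t[:,:2],np.ones(len(t))];c=np.linalg.lstsq(A,t[:,2],rcond=None)[0];print('plane',c)
hull=cv2.convexHull((t[:,:2]*1000).astype(np.float32))[:,0]/1000
print(rect(t),circ(hull,.055),cv2.minEnclosingCircle((t[:,:2]*1000).astype(np.float32)))
E
```

```text
rim w1 1704 0.05005591925681895 (array([0.55025614, 0.12915746]), np.float64(0.001117384311749365))
[0.55951956 0.37598033 0.34224806] [ 0.49355187  0.30080097 -1.70569731] 0.2613680039801267 59.76379377767444
[(np.float64(0.14), np.int64(166)), (np.float64(0.142), np.int64(165)), (np.float64(0.144), np.int64(243)), (np.float64(0.146), np.int64(193)), (np.float64(0.148), np.int64(203)), (np.float64(0.15), np.int64(197)), (np.float64(0.152), np.int64(182)), (np.float64(0.154), np.int64(168)), (np.float64(0.156), np.int64(173)), (np.float64(0.158), np.int64(692)), (np.float64(0.16), np.int64(1336)), (np.float64(0.162), np.int64(600)), (np.float64(0.164), np.int64(201)), (np.float64(0.166), np.int64(187)), (np.float64(0.168), np.int64(148)), (np.float64(0.17), np.int64(86)), (np.float64(0.172), np.int64(82)), (np.float64(0.174), np.int64(87)), (np.float64(0.176), np.int64(10453)), (np.float64(0.178), np.int64(15333)), (np.float64(0.18), np.int64(92)), (np.float64(0.182), np.int64(12)), (np.float64(0.184), np.int64(0)), (np.float64(0.186), np.int64(0)), (np.float64(0.188), np.int64(0)), (np.float64(0.19), np.int64(0)), (np.float64(0.192), np.int64(0)), (np.float64(0.194), np.int64(0)), (np.float64(0.196), np.int64(0))]
plane [-0.00030058  0.00028684  0.178108  ]
((2.9461326599121094, 0.5533370971679688), (106.46322631835938, 106.29414367675781), 44.568504333496094) (array([0.00098784, 0.000678  ]), np.float64(0.00020879828021944796)) ((0.8524148464202881, 0.7065078020095825), 55.193138122558594)
```

View pics/w2.png

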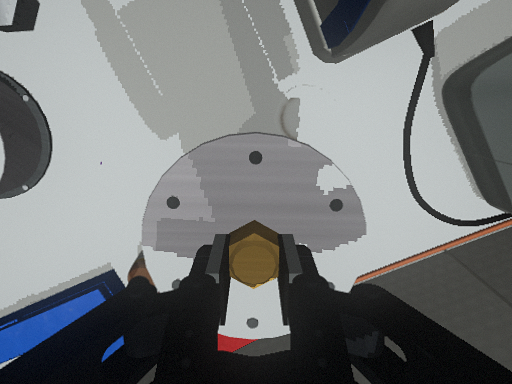

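The lid is held level, with its centre at about (1.0, 0.7) mm in the tool frame. Next I move partway and measure the canister with the wrist camera.

Call:
play_rows([
  [-1,0.27,-0.9,0,0],
  [-1,0.27,-0.9,0,0],
  [-1,0.27,-0.9,0,0],
  [-1,0.27,-0.9,0,0],
  [-1,0.27,-0.9,0,0],
  [-1,0,0,0,0],
  [-1,0,0,0,0],
])

```text
t: 5.7
position: [0.5992, 0.2399, 0.3375]
eef_rot: [0.145, -3.136, 0.001]
force: [-0.8, 0.5, -2.9]
width: 0.257
grasp_force: 59.8
```

```bash
python3 - <<'E'
from h import *
im,d,P,s=wrist();cv2.imwrite('pics/w3.png',im[:,:,::-1]);print(s['position'],s['eef_rot'])
P=P.reshape(-1,3);P=P[np.isfinite(P[:,2])]
Q=P[(P[:,2]>.045)&(P[:,2]<.058)&(np.hypot(P[:,0]-.5505,P[:,1]-.127)<.062)&(np.hypot(P[:,0]-.5505,P[:,1]-.127)>.043)];print('rim',len(Q),Q[:,2].mean(),circ(Q,.0525),Q.min(0),Q.max(0))
Q=P[(P[:,2]>.0)&(P[:,2]<.2)]
for k,(c,z) in dict(yellow=((.44,.163),.085),red=((.424,.056),.085)).items():
    t=P[(np.hypot(P[:,0]-c[0],P[:,1]-c[1])<.035)&(abs(P[:,2]-z)<.006)]
    if len(t)>20: print(k,len(t),t[:,2].mean(),rect(t))
E
```

```text
[0.59922431 0.23994223 0.33751976] [ 1.44602201e-01 -3.13639879e+00  6.66646843e-04]
rim 4050 0.05055766776622252 (array([0.55078062, 0.12884616]), np.float64(0.0013606709996958934)) [0.49652272 0.0725897  0.04500025] [0.60553632 0.18251081 0.05399221]
```

Call:
play_rows([
  [-1,-0.4,-0.94,0,0],
  [-1,-0.4,-0.94,0,0],
  [-1,-0.4,-0.95,0,0],
  [-1,-0.38,-0.95,0,0],
  [-1,0,0,-1,0],
  [-1,0,0,-1,0],
  [-1,0,0,-0.4,0],
  [-1,0,0,0,0],
])

```text
t: 6.55
position: [0.5513, 0.1278, 0.2651]
eef_rot: [0.148, -3.135, 0.001]
force: [-0.5, 0.1, -2.2]
width: 0.252
grasp_force: 59.8
```

Call:
play_rows([
  [-1,0,0,-0.4,0],
  [-1,0,0,-0.3,0],
  [-1,0,0,-0.2,0],
  [-1,0,0,-0.1,0],
  [-1,0,0,0,0],
])

```text
t: 7.05
position: [0.552, 0.1272, 0.2365]
eef_rot: [0.147, -3.138, 0.0]
force: [0.3, 0.0, -1.9]
width: 0.255
grasp_force: 59.9
```

Call:
play_rows([
  [-1,0,0,-0.05,0],
  [-1,0,0,-0.05,0],
  [-1,0,0,0,0],
])

```text
t: 7.35
position: [0.5522, 0.1272, 0.2346]
eef_rot: [-0.147, 3.137, 0.0]
force: [-2.0, 0.1, 10.4]
width: 0.258
grasp_force: 61.3
```

Call:
play_rows([
  [1,0,0,0,0],
  [1,0,0,0,0],
  [1,0,0,0,0],
  [1,0,0,0.5,0],
  [1,0,0,1,0],
  [1,0,0,1,0],
  [1,-0.5,0.2,1,0],
  [1,-0.5,0.2,1,0],
])

```text
t: 8.15
position: [0.5217, 0.1392, 0.3697]
eef_rot: [0.146, -3.138, 0.0]
force: [-0.2, 0.0, 0.1]
width: 1.0
grasp_force: 0.0
```

Call:
play_rows([
  [1,-0.5,0.2,1,0],
  [1,0,0,0,0],
  [1,0,0,0,0],
])

```text
t: 8.45
position: [0.507, 0.1453, 0.3992]
eef_rot: [-0.148, 3.136, 0.0]
force: [-0.2, 0.2, -0.1]
width: 0.997
grasp_force: 0.0
```

```bash
cat >> h.py <<'E'
def hexfit(t):
    "flat normal angle mod 60 deg and centre"
    X=t[:,:2];f=lambda a,q:np.ptp(X@[np.cos(a),np.sin(a)])
    a=np.radians(np.arange(0,60,.5));S=[f(x,0)+f(x+np.pi/3,0)+f(x+2*np.pi/3,0) for x in a]
    return np.degrees(a[np.argmin(S)]),min(S)/3,np.array([(X[:,i].max()+X[:,i].min())/2 for i in(0,1)])
E
python3 - <<'E'
from h import *
im,d,P,s=wrist();cv2.imwrite('pics/w4.png',im[:,:,::-1]);np.save('pics/w4P.npy',P);print(s['t'],s['position'],s['eef_rot'],s['force'])
print([(n,[(np.round(x['extent']).astype(int).tolist(),round(x['p'],2)) for x in r.search_frame('wrist',n)][:3]) for n in('lid','key_yellow','key_red','key_blue')])
P=P.reshape(-1,3);P=P[np.isfinite(P[:,2])]
near=lambda c,rad,lo,hi:P[(np.hypot(P[:,0]-c[0],P[:,1]-c[1])<rad)&(P[:,2]>lo)&(P[:,2]<hi)]
t=near((.551,.1275),.06,.053,.061);print('disc',len(t),t[:,2].mean(),rect(t),cv2.minEnclosingCircle((t[:,:2]*1000).astype(np.float32)))
A=np.c_[t[:,:2],np.ones(len(t))];print(np.linalg.lstsq(A,t[:,2],rcond=None)[0])
t=near((.551,.1275),.02,.071,.080);print('nut',len(t),t[:,2].mean(),hexfit(t),rect(t))
for k,c in dict(yellow=(.438,.165),red=(.423,.058),blue=(.446,-.073)).items():
    t=near(c,.04,.08,.092)
    if len(t)>20: print(k,len(t),t[:,2].mean(),rect(t))
E
```

```text
8.45 [0.50701511 0.14531475 0.3991983 ] [-1.47576939e-01  3.13641822e+00  3.82370520e-04] [-0.19033122  0.17538911 -0.11337647]
[('lid', [([235, 208, 110, 102], 0.55), ([354, 310, 37, 54], 0.39)]), ('key_yellow', [([285, 102, 49, 56], 0.94)]), ('key_red', [([169, 67, 56, 58], 0.65)]), ('key_blue', [([36, 80, 72, 54], 0.82), ([346, 14, 47, 24], 0.75)])]
disc 8224 0.05652221825609227 ((550.8950805664062, 127.27622985839844), (108.77998352050781, 108.30069732666016), 5.933061122894287) ((551.1419067382812, 127.61845397949219), 54.95450973510742)
[ 3.50520490e-05 -5.83496381e-04  5.65773317e-02]
nut 496 0.07372411705442579 (np.float64(34.0), np.float64(0.023555105904875223), array([0.55084608, 0.12745214])) ((550.8102416992188, 127.32614135742188), (26.201478958129883, 23.049087524414062), 4.357501029968262)
yellow 918 0.08381669406582327 ((442.39697265625, 168.170654296875), (14.179384231567383, 45.736141204833984), 70.31938934326172)
red 1045 0.08383743953737234 ((424.6197814941406, 59.281471252441406), (14.634393692016602, 46.021663665771484), 76.9769058227539)
blue 157 0.0821209717474735 ((441.3794860839844, -61.170833587646484), (6.049102306365967, 24.88753890991211), 81.1980972290039)
```

View pics/w4.png

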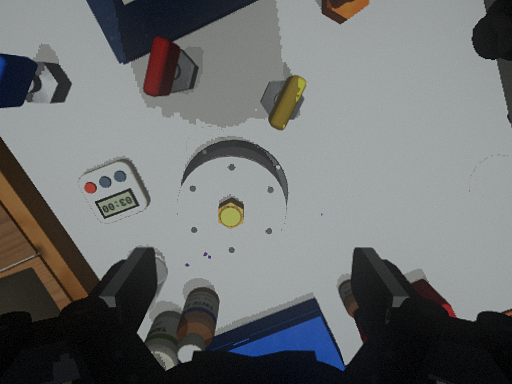

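The lid is seated, level and released: disc at z 56.5 mm, centre (0.551, 0.1274). Yellow is at (285,102), with its grip centre at (0.4424, 0.1682) and short axis at 70.3°. Moving to grip it.

Call:
play_rows([
  [1,-0.54,0.19,-0.4,-0.07],
  [1,-0.54,0.19,-0.4,-0.07],
  [1,-0.54,0.19,-0.4,-0.07],
  [1,-0.53,0.19,-0.4,-0.07],
  [1,0,0,0,0],
  [1,0,0,0,0],
])

```text
t: 9.3
position: [0.4429, 0.168, 0.3505]
eef_rot: [-0.536, -3.095, 0.001]
force: [0.4, 0.7, 0.7]
width: 1.001
grasp_force: 0.0
```

```bash
python3 - <<'E'
from h import *
im,d,P,s=wrist();cv2.imwrite('pics/w5.png',im[:,:,::-1]);print(s['t'],s['position'],s['eef_rot'],s['joint_positions'])
M=R.from_rotvec(s['eef_rot']).as_matrix();print('tool y deg',np.degrees(np.arctan2(M[1,1],M[0,1])))
P=P.reshape(-1,3);P=P[np.isfinite(P[:,2])]
t=P[(np.hypot(P[:,0]-.4424,P[:,1]-.168)<.04)&(P[:,2]>.08)&(P[:,2]<.092)];q=rect(t)
print(len(t),t[:,2].mean(),q,'in tool mm',(M.T@(np.r_[np.array(q[0])/1000,.085]-s['position'])*1000).round(1))
E
```

```text
9.3 [0.44293888 0.16801178 0.35047746] [-5.36272960e-01 -3.09499543e+00  5.48416026e-04] [ 2.98580667e-01  3.08655215e-01  2.04743496e+00 -1.32325731e-04
  7.86089015e-01 -9.28987019e-01]
tool y deg 70.33981146611356
1039 0.08380213235086507 ((442.3842468261719, 168.0387420654297), (13.423298835754395, 46.197288513183594), 70.75639343261719) in tool mm [  0.4  -0.  265.5]
```

Call:
play_rows([
  [1,-0.01,0,-0.9,0],
  [1,0,0,-0.9,0],
  [1,0,0,-0.9,0],
  [1,0,0,-0.9,0],
  [1,0,0,-0.5,0],
  [1,0,0,-0.28,0],
  [1,0,0,0,0],
  [-1,0,0,0,0],
])

```text
t: 10.15
position: [0.4429, 0.168, 0.2198]
eef_rot: [0.54, 3.094, 0.001]
force: [-0.1, 0.2, -0.2]
width: 0.857
grasp_force: 0.0
```

Call:
play_rows([
  [-1,0,0,0,0],
  [-1,0,0,0,0],
  [-1,0,0,0,0],
  [-1,0,0,0,0],
  [-1,0,0,0,0],
  [-1,0,0,0,0],
])

```text
t: 10.75
position: [0.4423, 0.1681, 0.2197]
eef_rot: [0.541, 3.094, 0.0]
force: [-1.9, 0.2, 9.3]
width: 0.156
grasp_force: 58.4
```

Call:
play_rows([
  [-1,0,0,0.5,0],
  [-1,0,0,1,0],
  [-1,0,0,1,0],
  [-1,0,0,1,0],
  [-1,0.45,-0.17,0.4,0.035],
  [-1,0.9,-0.34,0,0.07],
  [-1,0.9,-0.34,0,0.07],
  [-1,0.9,-0.34,0,0.07],
])

```text
t: 11.55
position: [0.5375, 0.1319, 0.3366]
eef_rot: [-0.068, 3.141, 0.0]
force: [0.2, 0.1, -2.1]
width: 0.155
grasp_force: 58.6
```

Call:
play_rows([
  [-1,0.47,-0.17,0,0.034],
  [-1,0,0,0,0],
  [-1,0,0,0,0],
])

```text
t: 11.85
position: [0.5503, 0.1271, 0.336]
eef_rot: [0.141, -3.137, 0.0]
force: [-0.3, 0.0, -2.0]
width: 0.156
grasp_force: 58.6
```

```bash
python3 - <<'E'
from h import *
im,d,P,s=wrist();cv2.imwrite('pics/w6.png',im[:,:,::-1]);print(s['t'],s['position'],s['eef_rot'],s['force'],s['width'])
M=R.from_rotvec(s['eef_rot']).as_matrix();print('tool y deg',np.degrees(np.arctan2(M[1,1],M[0,1])))
a,_=r.snapshot('scene');b,_=r.snapshot('side')
cat=np.hstack([cv2.resize(im[130:384,126:386],(400,391)),cv2.resize(a[150:250,220:320],(391,391),interpolation=2)])
cv2.imwrite('pics/c6.png',cat[:,:,::-1])
E
```

```text
11.85 [0.55025988 0.12713082 0.33596864] [ 1.41461505e-01 -3.13726136e+00  1.05667830e-04] [-0.33156212  0.03042724 -2.0342652 ] 0.15641325742721085
tool y deg 95.16352365749543
```

View pics/c6.png

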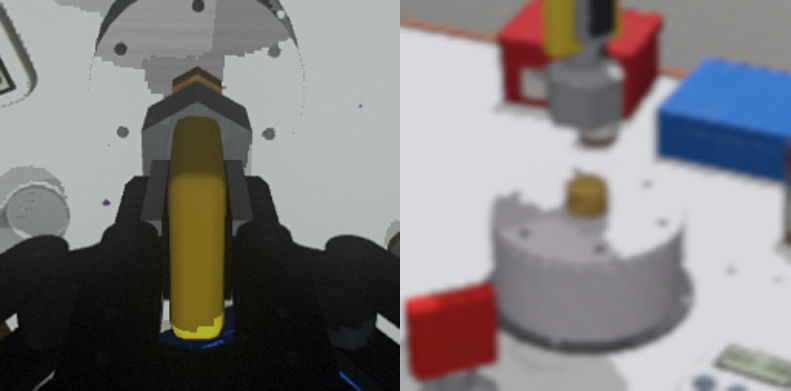

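The key hangs upright. Its socket apex and the nut apex line up at column 197 of the crop. I lower it slowly.

Call:
play_rows([
  [-1,0.02,0,-0.5,0],
  [-1,0,0,-0.5,0],
  [-1,0,0,-0.3,0],
  [-1,0,0,-0.1,0],
  [-1,0,0,-0.1,0],
  [-1,0,0,-0.1,0],
  [-1,0,0,0,0],
])

```text
t: 12.7
position: [0.5514, 0.1272, 0.2883]
eef_rot: [-0.144, 3.138, 0.0]
force: [-0.5, -0.9, -1.7]
width: 0.154
grasp_force: 58.6
```

Call:
play_rows([
  [-1,0,0,-0.1,0],
  [-1,0,0,-0.1,0],
  [-1,0,0,-0.1,0],
  [-1,0,0,-0.05,0],
  [-1,0,0,-0.03,0],
  [-1,0,0,0,0],
])

```text
t: 13.3
position: [0.5515, 0.1272, 0.2769]
eef_rot: [-0.144, 3.138, -0.0]
force: [-0.7, 0.7, -1.1]
width: 0.155
grasp_force: 58.8
```

Call:
play_rows([
  [-1,0,0,-0.03,0],
  [-1,0,0,-0.03,0],
  [-1,0,0,0,0],
])

```text
t: 13.6
position: [0.5515, 0.1272, 0.2767]
eef_rot: [-0.144, 3.137, 0.0]
force: [-7.7, -1.6, 28.3]
width: 0.157
grasp_force: 63.2
```

Yellow went 18 mm down over the nut and rests on the lid. I ease the push a little and check before handing in.

Call:
play_rows([
  [-1,0,0,0.04,0],
  [-1,0,0,0,0],
  [-1,0,0,0,0],
])

```text
t: 13.9
position: [0.5516, 0.1272, 0.2767]
eef_rot: [-0.144, 3.138, 0.0]
force: [-2.2, -0.7, 9.5]
width: 0.158
grasp_force: 60.3
```

```bash
python3 - <<'E'
from h import *
im,d,P,s=wrist();a,D=r.snapshot('scene');print(s['position'],s['force'],s['grasp_force'])
P=P.reshape(-1,3);P=P[np.isfinite(P[:,2])]
t=P[(np.hypot(P[:,0]-.551,P[:,1]-.1274)<.056)&(np.hypot(P[:,0]-.551,P[:,1]-.1274)>.03)&(abs(P[:,2]-.057)<.004)]
A=np.c_[t[:,:2]-[.551,.1274],np.ones(len(t))];print(len(t),np.linalg.lstsq(A,t[:,2],rcond=None)[0])
cv2.imwrite('pics/c7.png',np.hstack([cv2.resize(im[130:384,126:386],(400,391)),cv2.resize(a[170:310,190:330],(391,391),interpolation=2)])[:,:,::-1])
E
```

```text
[0.55161786 0.12722485 0.27674418] [-2.15566236 -0.72938624  9.49842209] 60.321911573410034
12979 [ 9.36129629e-05 -7.51852118e-04  5.65234758e-02]
```

View pics/c7.png

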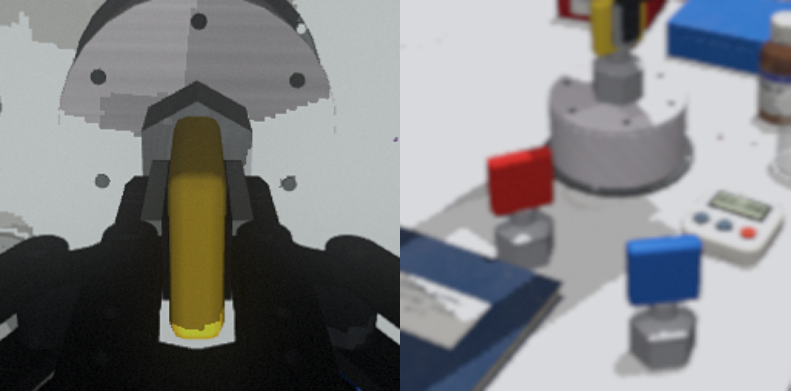

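The socket rests flat on the level lid with the nut hidden inside it, and the red and blue keys still stand upright. Handing in.

```bash
python3 -c "
from rig import r
print(r.hand_in())"
```

```text
the job is handed in; nothing more can be done
None
```

I handed the job in at about 14 s with the lid seated and level and the yellow key fully down on the nut, still gripped at about 60 N; I took yellow first because the judging text names it, and since it fitted I did not try red or blue on the nut, so they stand where they were.

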